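# Open the hardware case with the unmarked slide catch and hold its lid

### The job

Tug the lid of the hardware case gently by its steel bar handle, with the red slide catch still as you found it, to learn if the lid is caught. If it is caught, slide the red catch across to the other end of its travel; if it is not, the catch is right as it is: it holds the lid at one end of its travel only, and the marks have worn off. Then raise the lid about halfway (some 45 degrees), and finish while still holding it there with the fingers; never press or pull on the lid or catch with more than 50 N, both fingers' grip counted together, and leave the other things on the bench where they are.

Things in the scene. Friction and masses are not known exactly. Their poses are not given: they have to be found in the camera images.
- handle (a point): middle of the round steel bar handle on the case's lid. The bar is 12 mm thick, its straight part runs 100 mm along the point's y axis (parallel to the lid's hinge) between two 12 mm posts, and its centre is 32 mm above the lid's top face (26 mm free under the bar), 112 mm above the bench with the lid shut. 35 mm from the lid's front edge. The point turns with the lid; with the lid shut its x axis is level and points from the handle to the hinge, z up
- hinge (a point): middle of the lid's hinge line, along the case's far upper rim, 70 mm above the bench; the hinge line is the point's y axis. The handle's centre lies 170 mm in front of it (-x) and 42 mm above it with the lid shut. The plywood lid is 205 x 240 x 10 mm, about 0.3 kg, and falls shut if let go. The wooden case under it, 200 x 240 x 70 mm, is screwed to the bench
- lid_angle (a joint): opening angle of the lid in rad: 0 shut, growing as the handle side rises, 1.4 at most. A caught lid has play up to about 0.025 rad, then pulls against a stiff spring keeper (about 0.03 rad at a 3 to 4 N pull on the handle, 0.045 rad at 8 N) and stops at about 0.065 rad however hard it is pulled; a free lid rises all the way with a pull of 2 to 4 N
- tab (a point): centre of the red thumb tab of the slide catch, on top of the lid 85 mm behind the handle bar towards the hinge: a plastic block 14 mm (lid x) by 12 mm (lid y) by 26 mm high, its top 32 mm and this centre 19 mm above the lid's top face (99 mm above the bench with the lid shut). Its axes are the lid's; it slides along the point's +y axis
- catch_slide (a joint): position of the red slide catch in m: 0 at the end where it starts, 0.030 at the other end, growing along the point tab's +y. It stays where it is put and needs about 2 N. At one end (which one is hidden and differs from time to time) its toe under the lid is below a keeper inside the case and the lid is caught; at the other end the lid is free. Slide it only with the lid shut
- lid: the plywood lid with its handle and catch; origin at point hinge. The handle moves on an arc about the hinge, so a firm grip should follow the arc (up, and a little towards the hinge). A grip of about 10 N per finger is plenty for handle and catch
- rest: loose neck rest: white post on a wooden foot of 70 x 130 mm, 145 mm tall, origin under its foot; a bystander
- tape: loose roll of paper tape, 100 mm across, 24 mm high, lying flat, origin under its middle; a bystander
- driver: loose screwdriver with a green handle, lying on the bench; a bystander
- pot: loose small jar with a yellow cap, 56 mm across, 70 mm tall, origin under its foot; a bystander
- block: loose cork sanding block, 100 x 60 x 30 mm, origin under its middle; a bystander
- hammer: loose small hammer lying on the bench; a bystander

How it is judged:
By the outcome, as a careful person would: the job done as asked, in the order asked, and still so for the second after the job is handed in, while the arm keeps its last pose, push and grip.
It also fails if it takes over 64 s, if anything falls off the work surface, if the arm or the gripper's body presses on something with over 40 N, if the wrist force passes 120 N, or if a joint passes its speed limit or range.

### The arm

A 7-joint arm with a two-finger parallel gripper is mounted at the origin on the work surface. World frame = base frame: x ahead of the robot, y to its left, z up, the work surface at z = 0. Lengths are in m, angles in rad, forces in N, time in s.
With the tool pointing down it reaches from about 0.4 to 0.85 m from the base axis. Payload 4.5 kg.
Tool frame: the origin (TCP) lies on the centre line of the jaws, within the pads' length; the fingertips stand 14 mm ahead of it and the grasp point (between the pads) lies 5 mm behind it (nose_length is the distance from the TCP to the fingertips, in m); x points along the fingers, y is the direction in which the jaws open and shut, and the axes are right-handed (so a half turn about x gives the same grasp; the last joint's range is limited). The gripper opens to 88 mm and grips with 3 to 60 N. Pads are 18 mm wide; open, the fingers measure 123 mm over their backs; the gripper's body (75 mm by 187 mm) begins 45 mm behind the grasp point.
Start: joints at [1.249, 0.689, -0.195, 1.565, 0.157, 0.902, -0.215], TCP at [0.218, -0.586, 0.253] pointing down, gripper open.
Joint ranges: [-3.01, 3.01], [-0.46, 2.08], [-1.47, 1.51], [0.13, 2.56], [-1, 4.14], [0.04, 2.09], [-2.66, 2.66]. Speed limits (rad/s): [2.57, 2.57, 3.14, 3.14, 3.14, 3.14, 3.14].

### API

Orientations are given as a unit quaternion [x, y, z, w].
In Python, from plant import get_state, snapshot, camera_params, finish_job, boxes_of, silhouettes, spot_point, nose_length gives the robot as it stands.
- The arm moves only by the tool apply_moves, never from a script. Its arguments are lists of equal length, an entry for each row: "delta_pos": the shift along the tool's x, y, z in cm, a list of three; "yaw": the turn about the tool's x in rad; "gripper": the opening in per cent of the stroke, from 0 (shut) to 100 (fully open). A call has 1 to 10 rows; each row is the pose to reach, as a shift and turn from the pose measured when the call began, along the tool's axes at that moment; what a row does not reach only later rows make up. A row lasts 1/12 s, in which the tool goes at most 41.7 mm and 7.16 degrees, less where a joint would pass 70% of its speed; a pose out of reach is approached as far as the arm can. A call with a gripper value outside its range is refused whole. The fingers move at their own pace and stop on an object; "force" is the grip in N (left out, the last holds). Time passes only in rows, so rows that repeat a pose let the fingers close. It gives the time, the measured TCP pose, the force and the opening at its end, in the units of the state.
- get_state(): the state, without advancing time (a new reading comes with each control period).
- snapshot(name): name is "side" or "top" or "wrist"; returns the picture (400x640x3 uint8, red, green, blue); there is no depth.
- camera_params(name): a dict with "fovy" (degrees; the focal length in pixels is half the picture's height over the tangent of half this angle, whatever the lens; pixels are square), "cx", "cy" (the principal point, pixels), "dist" ([k1, k2, p1, p2, k3] as OpenCV has them; the pictures are not rectified), "position" and "orientation" of the camera in the world. Camera axes: x right, y down, z forward; pixel columns grow to the right and rows downward; lengths in m; the calibration is good to about 2 mm. A picture is of the moment at which its call begins: read the wrist's pose just before it. camera_params takes no time and is no camera call; for the wrist camera it gives the pose at the moment of the call.
- finish_job(): hands the job in, once; it reports no verdict.
Trained networks look in the newest picture that a camera, given by its name, has taken for a name from the list of things; names that differ only in an ending like _2 or _b are one class to them, and where a whole thing is asked for, a point or a joint stands for the part that bears it (a point fixed in the world has none). Each returns a list of dicts, best first, with "score" (0 to 1); they miss things now and then, are a little off and sometimes report something else, mostly with a low value. They report only what shows in the picture. A call takes as long as a camera call.
- boxes_of(thing, camera): "bbox" ([left, top, width, height] in pixels, round what is visible of it).
- silhouettes(thing, camera): "mask" (400x640 bool, what is visible of it) and "bbox" ([left, top, width, height] in pixels, round what is visible of it).
- spot_point(thing, camera): "pixel" ([column, row] in pixels: a listed point, or the origin of a listed thing).
The state is a dict: "clock": time; "q": joint angles; "qd": joint speeds; "joint_torque": joint torques, N m; "tool_pos": TCP position; "eef_rot": TCP orientation; "contact_force": force on the tool from outside, world axes, zero at the start; "moment": the same for the moment, N m; "opening": opening from 0.0 (shut) to 1.0 (fully open).
Only numpy, scipy, OpenCV 4.12 (cv2) and the standard library are available. Lean on these libraries where they do the work, as an engineer would, in place of code of your own. Each camera call takes 0.05 s, during which the arm holds its last target.

## Working session

There is one attempt and no reset: what is moved stays moved. The work goes in short steps, Python scripts to look and compute and a tool call to move; the robot and the scene stay as the last step left them, time stands still between calls to the robot, and variables do not carry over. Pictures are saved under pics/ and viewed, and the job is handed in when it is done.

Besides the shell and the picture viewer there is one more tool, called after "Emit:" as a command line: name --pt "numbers of a row" for each row, then --argument value for the rest. apply_moves: Moves the arm, as the interface text tells. Its arguments: {"type":"object","properties":{"delta_pos":{"type":"array"},"yaw":{"type":"array"},"gripper":{"type":"array"},"force":{"type":"number"}},"required":["delta_pos","yaw","gripper"]}

```bash
ls; mkdir -p pics; python3 - <<'E'
from plant import *
import cv2
s=get_state();print(s)
for n in ["side","top","wrist"]:
    im=snapshot(n);cv2.imwrite(f"pics/{n}0.png",im[:,:,::-1]);print(n,camera_params(n))
    for t in ["handle","hinge","tab"]:
        print(n,t,[(r['pixel'],round(r['score'],2)) for r in spot_point(t,n)][:3])
print(nose_length)
E
```

```text
pics
{'clock': 0.0, 'q': array([ 1.24876868,  0.68999639, -0.19448187,  1.56632601,  0.15736376,
        0.90247632, -0.21510091]), 'qd': array([-0.00044186, -0.00038574, -0.00106274,  0.00078049,  0.00018476,
        0.00020618, -0.00222702]), 'joint_torque': array([-8.22231850e-04, -5.27561045e+01, -1.26740813e+00, -1.53432012e+01,
       -5.26379887e-02,  6.36747645e-03,  1.74990823e-04]), 'tool_pos': array([ 0.21744953, -0.58532338,  0.25190625]), 'eef_rot': array([-0.69575802, -0.12578897,  0.69611965, -0.12456064]), 'contact_force': array([-0.30424864,  0.14244422,  0.72732481]), 'moment': array([ 0.03503694,  0.02420624, -0.03964901]), 'opening': 0.9957301395120628}
side {'fovy': 45.47602035926016, 'cx': 325.7478465937156, 'cy': 197.20314452751444, 'dist': array([-0.08196206,  0.        ,  0.        ,  0.        ,  0.        ]), 'position': array([0.06286424, 1.06511995, 1.04845057]), 'orientation': array([-0.21199057,  0.87424952, -0.42707101,  0.09142275])}
side handle [([338.2, 209.9], 0.66), ([316.4, 165.8], 0.17)]
side hinge [([287.3, 205.0], 0.93), ([239.0, 298.7], 0.74), ([290.7, 205.5], 0.41)]
side tab [([411.1, 171.8], 0.54), ([312.8, 201.4], 0.49)]
top {'fovy': 42.83570200094665, 'cx': 317.8984880723415, 'cy': 192.4304018949979, 'dist': array([-0.1457986,  0.       ,  0.       ,  0.       ,  0.       ]), 'position': array([0.27899221, 0.00326163, 1.53738033]), 'orientation': array([-0.68285143,  0.72288032, -0.076687  ,  0.07264351])}
top handle [([305.8, 215.0], 0.75)]
top hinge [([301.2, 162.3], 0.96)]
top tab [([308.4, 189.1], 0.59)]
wrist {'fovy': 63.50799627794952, 'cx': 316.3706615851951, 'cy': 197.3088933292212, 'dist': array([-0.00993977,  0.        ,  0.        ,  0.        ,  0.        ]), 'position': array([ 0.29173422, -0.55640685,  0.38510644]), 'orientation': array([ 0.8115717 , -0.56368753, -0.08762214,  0.12621452])}
wrist handle []
wrist hinge []
wrist tab []
0.014
```

View pics/side0.png

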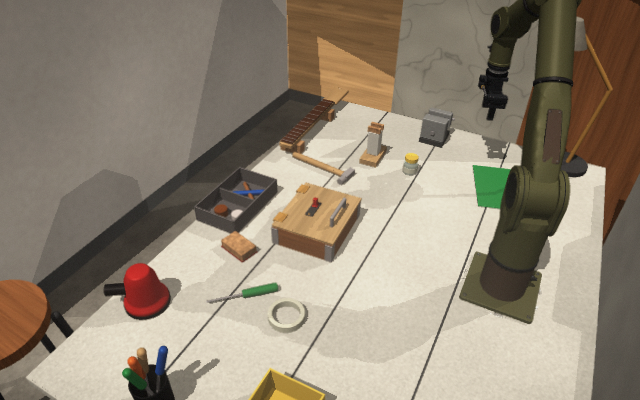

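View pics/top0.png

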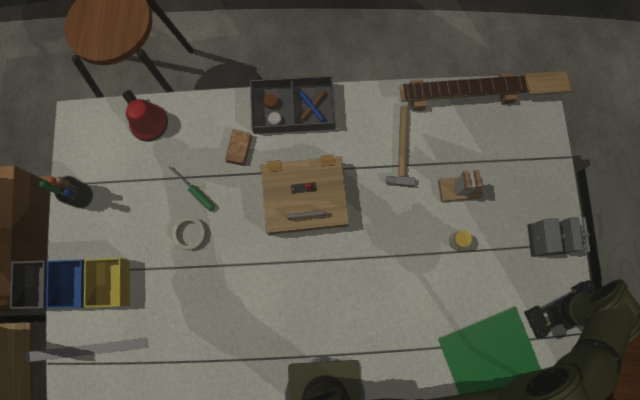

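```bash
cat > h.py <<'E'
import numpy as np,cv2
from scipy.spatial.transform import Rotation as R
from plant import *
def ray(cam,px,p=None):
    p=p or camera_params(cam)
    f=200/np.tan(np.radians(p['fovy']/2))
    K=np.array([[f,0,p['cx']],[0,f,p['cy']],[0,0,1]])
    u=cv2.undistortPoints(np.array([[px]],float),K,np.array(p['dist']))[0,0]
    d=R.from_quat(p['orientation']).apply([u[0],u[1],1]);return np.array(p['position']),d
def atz(cam,px,z,p=None):
    o,d=ray(cam,px,p);return o+d*(z-o[2])/d[2]
def proj(cam,X,p=None):
    p=p or camera_params(cam)
    f=200/np.tan(np.radians(p['fovy']/2))
    K=np.array([[f,0,p['cx']],[0,f,p['cy']],[0,0,1]])
    r=R.from_quat(p['orientation']).inv()
    return cv2.projectPoints(r.apply(np.atleast_2d(X)-p['position']),np.zeros(3),np.zeros(3),K,np.array(p['dist']))[0][:,0]
E
python3 - <<'E'
from h import *
for c,t,px,z in [("top","handle",(305.8,215),.112),("top","hinge",(301.2,162.3),.07),("top","tab",(308.4,189.1),.099),("side","handle",(338.2,209.9),.112),("side","hinge",(287.3,205),.07),("side","tab",(312.8,201.4),.099)]:
    print(c,t,atz(c,px,z))
E
```

```text
top handle [0.5214472  0.02420542 0.112     ]
top hinge [0.68844528 0.0302693  0.07      ]
top tab [0.59897923 0.01294826 0.099     ]
side handle [0.51701414 0.03145543 0.112     ]
side hinge [0.69371224 0.04056744 0.07      ]
side tab [0.61281321 0.0170659  0.099     ]
```

The case is centred near (305,198) in top and (318,220) in side, with the bar at about (306,215) in top. I'm zooming in to refine this.

```bash
python3 - <<'E'
from h import *
a=cv2.imread("pics/top0.png")[140:250,250:360];b=cv2.imread("pics/side0.png")[170:270,265:375]
cv2.imwrite("pics/topz.png",cv2.resize(a,None,fx=5,fy=5,interpolation=cv2.INTER_CUBIC))
cv2.imwrite("pics/sidez.png",cv2.resize(b,None,fx=5,fy=5,interpolation=cv2.INTER_CUBIC))
E
```

```text
(no output)
```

View pics/topz.png

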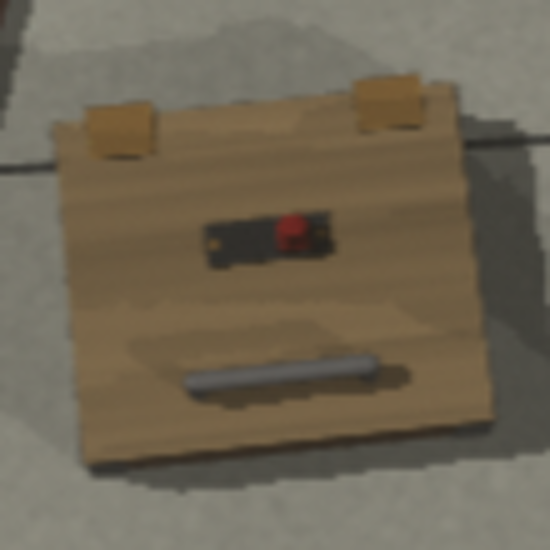

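View pics/sidez.png

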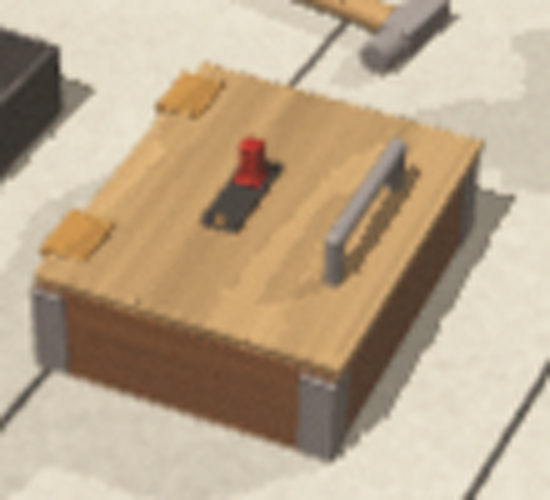

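Topz shows the lid corners at about (53,122), (457,83), (493,420) and (90,465), with the bar from (185,382) to (378,362). The red tab is at the right end of its plate, near (292,230), and its travel runs left (+y).

```bash
python3 - <<'E'
from h import *
T=lambda x,y:(250+x/5-.4,140+y/5-.4); S=lambda x,y:(265+x/5-.4,170+y/5-.4)
pt=camera_params("top");ps=camera_params("side")
# lid frame model in case frame: origin hinge, yaw. points (lx,ly,z)
# lid: handle 35 mm from front edge at -170 => front x=-.205
O=[]
for c,T_,l in [("top",T,[((53,122),(0,.12,.08)),((457,83),(0,-.12,.08)),((493,420),(-.205,-.12,.08)),((90,465),(-.205,.12,.08)),((281,372),(-.17,0,.112))]),
 ("side",S,[((36,285),(0,.12,.08)),((205,65),(0,-.12,.08)),((482,143),(-.205,-.12,.08)),((340,370),(-.205,.12,.08)),((367,193),(-.17,0,.112))])]:
    for px,X in l:O.append((c,T_(*px),X))
from scipy.optimize import least_squares
def f(v):
    r=[]
    for c,px,X in O:
        W=[v[0]+np.cos(v[2])*X[0]-np.sin(v[2])*X[1],v[1]+np.sin(v[2])*X[0]+np.cos(v[2])*X[1],X[2]]
        r+=list(proj(c,W,pt if c=="top" else ps)[0]-px)
    return np.array(r)
s=least_squares(f,[.69,.03,0.1],loss='soft_l1');v=s.x
print(v,np.degrees(v[2]));print(f(v).reshape(-1,2).round(1))
c,sn=np.cos(v[2]),np.sin(v[2])
print("handle",v[0]-.17*c,v[1]-.17*sn)
for n,px in [("top",T(292,228)),("side",S(252,143))]:
    w=atz(n,px,.112);d=w[:2]-v[:2];print("tab top",w,"lid",c*d[0]+sn*d[1],-sn*d[0]+c*d[1])
st=get_state();print(R.from_quat(st['eef_rot']).as_matrix())
E
```

```text
[0.6919548  0.0323525  0.04993683] 2.861169804553281
[[-0.1  0.5]
 [-0.5 -0. ]
 [ 0.5  0.5]
 [-1.6  0.3]
 [ 0.1  0.7]
 [-0.8 -3.1]
 [-0.5 -1.1]
 [ 0.3 -0.8]
 [-0.  -0.3]
 [-0.2 -0.2]]
handle 0.5221667207121203 0.0238667689461568
tab top [0.60759492 0.01340005 0.112     ] lid -0.08520074991054671 -0.014717915653178867
tab top [0.60671726 0.0138395  0.112     ] lid -0.08605537851131502 -0.014235197185432251
[[ 5.40290261e-05  3.48356863e-01 -9.37361986e-01]
 [-1.02508191e-04 -9.37361981e-01 -3.48356867e-01]
 [-9.99999993e-01  1.14908664e-04 -1.49353231e-05]]
```

Both views agree: handle at (0.522, 0.024), case yaw 2.9° and tab at lid y of about -14.5 mm. I'll move above the handle with the jaws across the bar.

Emit:
apply_moves --pt "0 -1.5 -1.6" --pt "0 -4 -4.3" --pt "0 -6.7 -7.2" --pt "0 -9.4 -10.1" --pt "0 -12.1 -13" --pt "0 -14.8 -15.9" --pt "0 -17.5 -18.8" --pt "0 -20.2 -21.7" --pt "0 -22.9 -24.6" --pt "0 -25.6 -27.5" --yaw '[-0.05,-0.12,-0.2,-0.28,-0.36,-0.44,-0.52,-0.6,-0.68,-0.75]' --gripper '[60,60,60,60,60,60,60,60,60,60]' --force 10

```text
clock: 1.43
tool_pos: [0.387, -0.2485, 0.253]
eef_rot: [0.601, 0.372, -0.601, 0.373]
contact_force: [1.1, -0.3, 0.8]
opening: 0.6
```

```bash
cat >> h.py <<'E'
V=[0.692,0.0324,0.04994]
def togo(x,y,z,yaw=V[2],s=None):
    s=s or get_state();M=R.from_quat(s['eef_rot']).as_matrix()
    d=M.T@(np.array([x,y,z])-s['tool_pos'])*100
    ty=np.arctan2(M[1,1],M[0,1]);dy=(yaw-ty+np.pi)%(2*np.pi)-np.pi
    print("t",round(s['clock'],2),"pos",s['tool_pos'].round(4),"F",s['contact_force'].round(2),"op",round(s['opening'],3),"tilt",M[2,0].round(4))
    print("delta cm",d.round(2),"yaw",round(-dy,3))
E
python3 -c "
from h import *
togo(.522,.024,.25);print(get_state()['q'])"
```

```text
t 1.43 pos [ 0.387  -0.2485  0.253 ] F [ 1.13 -0.26  0.79] op 0.6 tilt -1.0
delta cm [  0.3   -0.04 -30.41] yaw -0.511
[ 0.73113644  0.49660559 -0.39114439  2.03860055  0.30123833  0.65989069
 -0.31877389]
```

Emit:
apply_moves --pt "0 0 -3" --pt "0 0 -6" --pt "0 0 -9.5" --pt "0 0 -13" --pt "0 0 -16.5" --pt "0 0 -20" --pt "0 0 -23.5" --pt "0 0 -27" --pt "0 0 -29.4" --pt "0 0 -30.4" --yaw '[-0.05,-0.1,-0.16,-0.22,-0.28,-0.34,-0.4,-0.46,-0.5,-0.511]' --gripper '[60,60,60,60,60,60,60,60,60,60]'

```text
clock: 2.27
tool_pos: [0.5239, 0.0283, 0.2534]
eef_rot: [0.487, 0.514, -0.484, 0.514]
contact_force: [-0.4, -1.2, 0.1]
opening: 0.597
```

```bash
python3 -c "
from h import *
togo(.522,.024,.109);print(get_state()['q'])
p=camera_params('wrist');im=snapshot('wrist').copy()
cv2.imwrite('pics/w1.png',im[:,:,::-1])
print(spot_point('handle','wrist'),spot_point('tab','wrist'))
c,s=np.cos(V[2]),np.sin(V[2])
print(proj('wrist',[[V[0]+c*a-s*b,V[1]+s*a+c*b,z] for a,b,z in [(-.17,0,.112),(-.17,.05,.112),(-.17,-.05,.112),(-.085,-.0145,.112)]],p))"
```

```text
t 2.27 pos [0.5239 0.0283 0.2534] F [-0.35 -1.22  0.09] op 0.597 tilt -1.0
delta cm [14.44 -0.27  0.45] yaw 0.006
[ 0.17448946  0.59013967 -0.50651193  1.85889774  0.38816679  0.7876517
 -0.48141956]
[{'pixel': [313.9, 194.4], 'score': 0.63}] [{'pixel': [400.4, 204.3], 'score': 0.66}]
[[313.26050588 195.22548924]
 [313.49259994 138.42959958]
 [313.05316366 246.36555671]
 [407.3405856  211.11015785]]
```

View pics/w1.png

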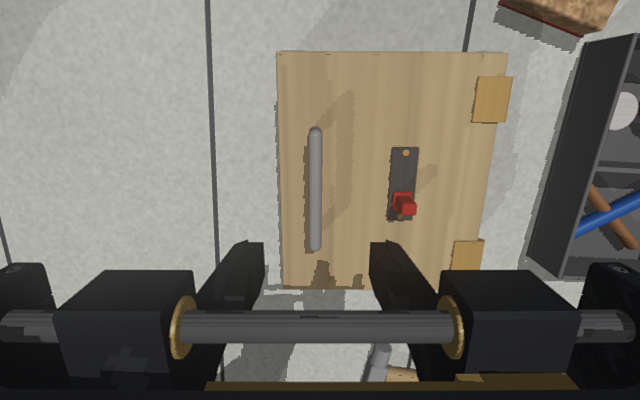

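The bar is at column ~315, rows 130–250, matching the prediction to within 2 px. The tab is at about (404,203). I'll descend over the bar.

Emit:
apply_moves --pt "1 -0.1 0.3" --pt "3 -0.25 0.45" --pt "5.5 -0.25 0.45" --pt "8 -0.25 0.45" --pt "10.5 -0.25 0.45" --pt "12.5 -0.25 0.45" --pt "13.5 -0.25 0.45" --pt "13.85 -0.25 0.45" --pt "13.85 -0.25 0.45" --yaw '[0.006,0.006,0.006,0.006,0.006,0.006,0.006,0.006,0.006]' --gripper '[60,60,60,60,60,60,60,60,60]'

```text
clock: 3.17
tool_pos: [0.5191, 0.0165, 0.1141]
eef_rot: [0.489, 0.51, -0.491, 0.51]
contact_force: [-0.2, -0.5, -0.8]
opening: 0.599
```

```bash
python3 -c "
from h import *
togo(.522,.024,.115)
im=snapshot('wrist');cv2.imwrite('pics/w2.png',im[:,:,::-1])"
```

```text
t 3.17 pos [0.5191 0.0165 0.1141] F [-0.25 -0.47 -0.78] op 0.599 tilt -1.0
delta cm [-0.1   0.32 -0.73] yaw -0.009
```

View pics/w2.png

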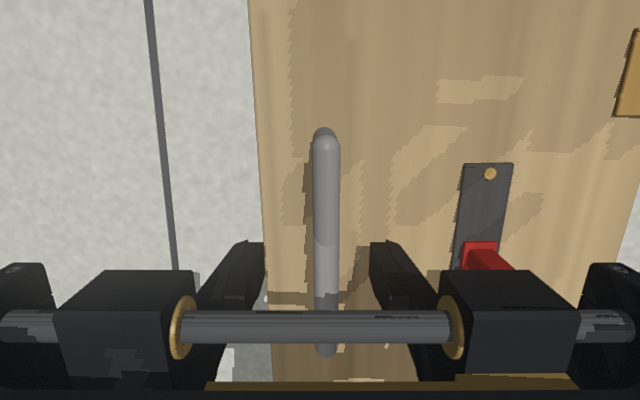

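The bar sits between the fingers about 3 mm towards the hinge side (column 326, jaw mid 317). I'll correct for that and then close.

Emit:
apply_moves --pt "-0.05 0.15 -0.3" --pt "-0.1 0.32 -0.7" --pt "-0.1 0.32 -0.7" --pt "-0.1 0.32 -0.7" --pt "-0.1 0.32 -0.7" --yaw '[-0.009,-0.009,-0.009,-0.009,-0.009]' --gripper '[60,60,60,60,60]'

```text
clock: 3.63
tool_pos: [0.5228, 0.0243, 0.1162]
eef_rot: [0.487, 0.512, -0.488, 0.513]
contact_force: [-0.2, 0.3, -0.0]
opening: 0.593
```

```bash
python3 -c "
from h import *
togo(.522,.024,.115)
im=snapshot('wrist');cv2.imwrite('pics/w3.png',im[230:400,200:440,::-1])"
```

```text
t 3.63 pos [0.5228 0.0243 0.1162] F [-0.19  0.26 -0.01] op 0.593 tilt -1.0
delta cm [ 0.12 -0.08  0.03] yaw 0.0
```

View pics/w3.png

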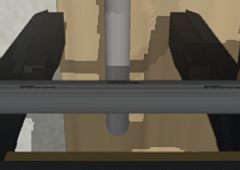

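The bar is centred now (column 317), so I'll close at 10 N.

Emit:
apply_moves --pt "0.1 0 0" --pt "0.1 0 0" --pt "0.1 0 0" --pt "0.1 0 0" --pt "0.1 0 0" --pt "0.1 0 0" --pt "0.1 0 0" --pt "0.1 0 0" --pt "0.1 0 0" --yaw '[0,0,0,0,0,0,0,0,0]' --gripper '[40,20,10,5,5,5,5,5,5]' --force 10

```text
clock: 4.43
tool_pos: [0.5232, 0.0242, 0.1151]
eef_rot: [0.487, 0.511, -0.488, 0.513]
contact_force: [1.8, 0.8, -1.5]
opening: 0.131
```

```bash
python3 -c "
from h import *
togo(.522,.024,.115)
for _ in range(3):
  im=snapshot('top');togo(.522,.024,.115)"
```

```text
t 4.43 pos [0.5232 0.0242 0.1151] F [ 1.78  0.78 -1.5 ] op 0.131 tilt -1.0
delta cm [ 0.01 -0.12  0.01] yaw 0.0
t 4.48 pos [0.5232 0.0242 0.1151] F [ 1.81  0.04 -2.55] op 0.13 tilt -1.0
delta cm [ 0.01 -0.12  0.02] yaw 0.0
t 4.53 pos [0.5232 0.0242 0.115 ] F [ 2.51 -0.04 -2.6 ] op 0.129 tilt -1.0
delta cm [ 0.   -0.12  0.02] yaw 0.0
t 4.58 pos [0.5232 0.0242 0.1151] F [ 2.44 -0.11 -1.08] op 0.129 tilt -1.0
delta cm [ 0.01 -0.12  0.02] yaw 0.0
```

Gripped: the opening of 11.4 mm fits the bar. Now the gentle tug in small steps, checking the force at each.

Emit:
apply_moves --pt "-0.1 0.02 0" --pt "-0.2 0.05 0" --pt "-0.3 0.07 0" --pt "-0.3 0.07 0" --pt "-0.3 0.07 0" --yaw '[0,0,0,0,0]' --gripper '[5,5,5,5,5]'

```text
clock: 5.0
tool_pos: [0.524, 0.0242, 0.1181]
eef_rot: [0.487, 0.511, -0.487, 0.513]
contact_force: [3.3, -0.3, -2.4]
opening: 0.127
```

Emit:
apply_moves --pt "-0.1 0.02 0" --pt "-0.2 0.05 0" --pt "-0.3 0.07 0" --pt "-0.3 0.07 0" --pt "-0.3 0.07 0" --yaw '[0,0,0,0,0]' --gripper '[5,5,5,5,5]'

```text
clock: 5.42
tool_pos: [0.5247, 0.0243, 0.1211]
eef_rot: [0.487, 0.511, -0.487, 0.513]
contact_force: [2.7, 0.6, -4.6]
opening: 0.131
```

```bash
python3 -c "
from h import *
togo(.522,.024,.115)
for _ in range(3):
  im=snapshot('top');togo(.522,.024,.115)"
```

```text
t 5.42 pos [0.5247 0.0243 0.1211] F [ 2.73  0.56 -4.55] op 0.131 tilt -1.0
delta cm [ 0.61 -0.28  0.01] yaw 0.0
t 5.47 pos [0.5248 0.0243 0.1211] F [ 3.03 -0.01 -4.77] op 0.13 tilt -1.0
delta cm [ 0.61 -0.28  0.02] yaw 0.0
t 5.52 pos [0.5248 0.0243 0.1211] F [ 3.88  0.43 -4.31] op 0.13 tilt -1.0
delta cm [ 0.61 -0.28  0.02] yaw 0.0
t 5.57 pos [0.5248 0.0243 0.1211] F [ 3.37  0.92 -4.76] op 0.129 tilt -1.0
delta cm [ 0.61 -0.28  0.01] yaw 0.0
```

At 6 mm the pull is about 4.6 N, which doesn't settle it. I'll try 2.5 mm more.

Emit:
apply_moves --pt "-0.08 0.02 0" --pt "-0.16 0.04 0" --pt "-0.25 0.06 0" --pt "-0.25 0.06 0" --pt "-0.25 0.06 0" --yaw '[0,0,0,0,0]' --gripper '[5,5,5,5,5]'

```text
clock: 5.98
tool_pos: [0.5254, 0.0243, 0.1235]
eef_rot: [0.487, 0.511, -0.487, 0.513]
contact_force: [3.7, -0.4, -7.3]
opening: 0.129
```

```bash
python3 -c "
from h import *
for _ in range(3):
  im=snapshot('side');togo(.522,.024,.115)
cv2.imwrite('pics/s3.png',im[:,:,::-1])"
```

```text
t 6.03 pos [0.5254 0.0243 0.1235] F [ 4.01 -0.47 -7.95] op 0.133 tilt -1.0
delta cm [ 0.84 -0.34  0.01] yaw 0.0
t 6.08 pos [0.5254 0.0243 0.1235] F [ 4.9   0.57 -7.97] op 0.133 tilt -1.0
delta cm [ 0.85 -0.34  0.02] yaw 0.0
t 6.13 pos [0.5254 0.0243 0.1235] F [ 4.91 -0.41 -7.69] op 0.132 tilt -1.0
delta cm [ 0.85 -0.34  0.01] yaw 0.0
```

The force rose steeply to about 7.8 N at roughly 0.05 rad, where a free lid would stay at 2–4 N, so the lid is caught. I'll lower it shut, release and go up.

Emit:
apply_moves --pt "0.3 -0.08 0" --pt "0.6 -0.15 0" --pt "0.84 -0.2 0" --pt "0.84 -0.2 0" --pt "0.84 -0.2 0" --pt "0.84 -0.2 0" --pt "0.84 -0.2 0" --pt "0.84 -0.2 0" --pt "0.84 -0.2 0" --yaw '[0,0,0,0,0,0,0,0,0]' --gripper '[5,5,5,5,20,40,45,45,45]'

```text
clock: 6.88
tool_pos: [0.5232, 0.0242, 0.1151]
eef_rot: [0.487, 0.512, -0.487, 0.513]
contact_force: [0.3, 0.3, -0.4]
opening: 0.445
```

Emit:
apply_moves --pt "-1 0 0" --pt "-2.5 0 0" --pt "-4 0 0" --pt "-5 0.3 0.1" --pt "-5 2 0.4" --pt "-5 4 0.8" --pt "-5 6 1.2" --pt "-5 7.8 1.5" --pt "-5 8.4 1.5" --pt "-5 8.4 1.5" --yaw '[0,0,0,0,0,0,0,0,0,0]' --gripper '[45,45,45,45,45,45,45,45,45,45]'

```text
clock: 7.72
tool_pos: [0.6088, 0.0136, 0.1655]
eef_rot: [0.488, 0.511, -0.487, 0.513]
contact_force: [0.4, -0.1, -0.5]
opening: 0.448
```

```bash
python3 -c "
from h import *
togo(.6075,.0137,.107)
p=camera_params('wrist');im=snapshot('wrist').copy()
cv2.imwrite('pics/w4.png',im[:,:,::-1])
print(proj('wrist',[[.6075,.0137,.112],[.522,.024,.112]],p))
im=snapshot('top');cv2.imwrite('pics/t4.png',cv2.resize(im[140:250,250:360,::-1],None,fx=5,fy=5))
"
```

```text
t 7.72 pos [0.6088 0.0136 0.1655] F [ 0.37 -0.15 -0.53] op 0.448 tilt -1.0
delta cm [ 5.85 -0.14 -0.03] yaw -0.001
[[313.48899263 229.60974897]
 [174.4748195  207.70112043]]
```

View pics/w4.png

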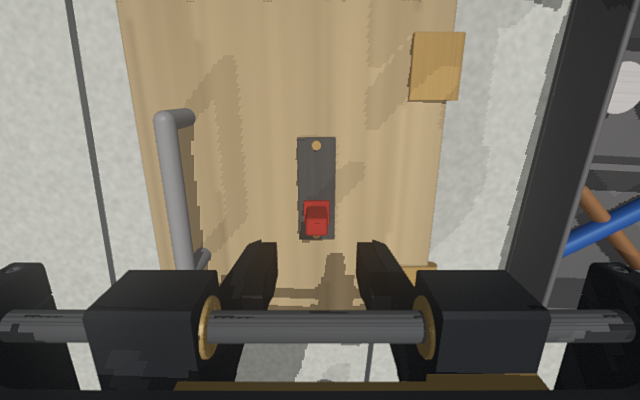

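The tab's top is at about (316,225) and the jaw mid is at column 317, so it is aligned. I'll descend and grip it.

Emit:
apply_moves --pt "1 0 0" --pt "2.5 0 0" --pt "4 0 0" --pt "5.2 0 0" --pt "5.8 0 0" --pt "5.8 0 0" --pt "5.8 0 0" --yaw '[0,0,0,0,0,0,0]' --gripper '[45,45,45,45,45,45,45]'

```text
clock: 8.4
tool_pos: [0.6062, 0.0139, 0.1071]
eef_rot: [0.486, 0.512, -0.488, 0.513]
contact_force: [0.5, 0.3, 0.5]
opening: 0.449
```

Emit:
apply_moves --pt "0 0 0" --pt "0 0 0" --pt "0 0 0" --pt "0 0 0" --pt "0 0 0" --pt "0 0 0" --pt "0 0 0" --yaw '[0,0,0,0,0,0,0]' --gripper '[30,20,10,5,5,5,5]' --force 10

```text
clock: 8.98
tool_pos: [0.6087, 0.0141, 0.1078]
eef_rot: [0.488, 0.511, -0.486, 0.514]
contact_force: [4.7, -0.6, -1.9]
opening: 0.16
```

```bash
python3 -c "
from h import *
togo(.6075,.0137,.107)
im=snapshot('wrist');cv2.imwrite('pics/w5.png',im[:,:,::-1]);togo(.6075,.0137,.107)"
```

```text
t 8.98 pos [0.6087 0.0141 0.1078] F [ 4.69 -0.55 -1.91] op 0.16 tilt -1.0
delta cm [ 0.08 -0.13  0.03] yaw 0.001
t 9.03 pos [0.6087 0.0141 0.1078] F [ 5.67 -0.03 -2.01] op 0.158 tilt -1.0
delta cm [ 0.08 -0.13  0.04] yaw 0.001
```

View pics/w5.png

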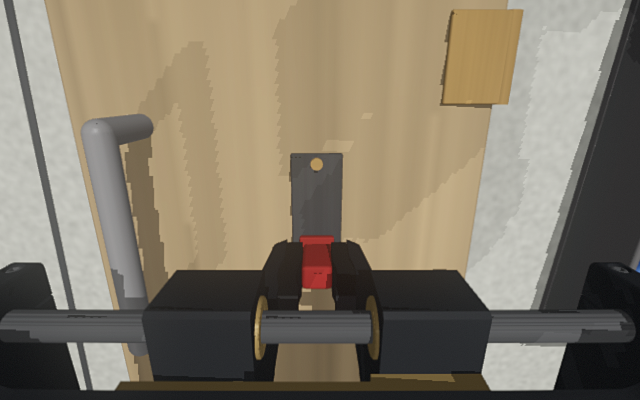

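The tab is held between the pads, with a 14 mm opening. I'll slide it 30 mm along -tool z (+y).

Emit:
apply_moves --pt "0 0 -0.3" --pt "0 0 -0.7" --pt "0 0 -1.1" --pt "0 0 -1.5" --pt "0 0 -1.9" --pt "0 0 -2.3" --pt "0 0 -2.6" --pt "0 0 -2.8" --pt "0 0 -2.8" --yaw '[0,0,0,0,0,0,0,0,0]' --gripper '[5,5,5,5,5,5,5,5,5]'

```text
clock: 9.78
tool_pos: [0.6073, 0.0432, 0.1078]
eef_rot: [0.488, 0.512, -0.486, 0.514]
contact_force: [2.3, -0.4, -3.0]
opening: 0.157
```

Emit:
apply_moves --pt "0 0 -0.15" --pt "0 0 -0.3" --pt "0 0 -0.4" --pt "0 0 -0.4" --yaw '[0,0,0,0]' --gripper '[5,5,5,5]'

```text
clock: 10.12
tool_pos: [0.6072, 0.0443, 0.1078]
eef_rot: [0.487, 0.51, -0.487, 0.514]
contact_force: [1.9, -4.9, -1.4]
opening: 0.155
```

```bash
python3 -c "
from h import *
togo(.6075,.0437,.107)
im=snapshot('wrist');cv2.imwrite('pics/w6.png',im[:,:,::-1]);togo(.6075,.0437,.107)"
```

```text
t 10.12 pos [0.6072 0.0443 0.1078] F [ 1.92 -4.92 -1.39] op 0.155 tilt -1.0
delta cm [0.08 0.02 0.06] yaw -0.0
t 10.17 pos [0.6072 0.0443 0.1078] F [ 2.7  -5.96 -0.28] op 0.158 tilt -1.0
delta cm [0.08 0.02 0.06] yaw -0.0
```

View pics/w6.png

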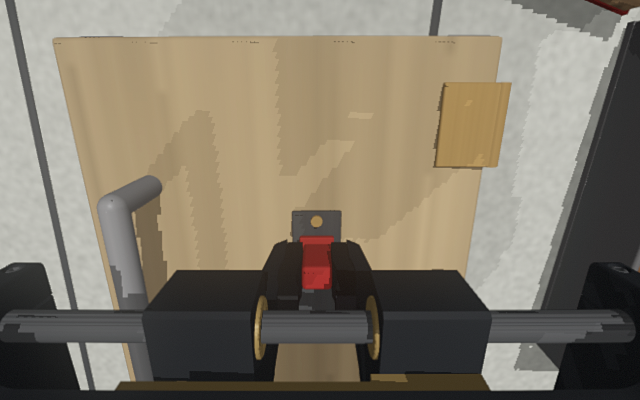

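The tab travelled 30 mm and met the end stop at about 5 N, and its plate now shows on the other side. I'll release, rise and go back to the handle.

Emit:
apply_moves --pt "0 0 0.02" --pt "0 0 0.02" --pt "0 0 0.02" --pt "0 0 0.02" --pt "-1.5 0 0" --pt "-3.5 0 0" --pt "-5.5 0 0" --pt "-5.8 0 0" --pt "-5.8 0 0" --yaw '[0,0,0,0,0,0,0,0,0]' --gripper '[20,35,45,45,45,45,45,45,45]'

```text
clock: 10.92
tool_pos: [0.6076, 0.0452, 0.167]
eef_rot: [0.488, 0.51, -0.486, 0.515]
contact_force: [-0.1, 0.2, -0.3]
opening: 0.449
```

Emit:
apply_moves --pt "0 -1.5 0.3" --pt "0 -3.5 0.7" --pt "0 -5.5 1" --pt "0 -7.5 1.4" --pt "0 -8.5 1.6" --pt "0 -8.5 1.6" --pt "0 -8.5 1.6" --yaw '[0,0,0,0,0,0,0]' --gripper '[50,50,50,50,50,50,50]'

```text
clock: 11.5
tool_pos: [0.5232, 0.0251, 0.1658]
eef_rot: [0.488, 0.51, -0.487, 0.515]
contact_force: [0.0, 0.6, -0.2]
opening: 0.502
```

```bash
python3 -c "
from h import *
togo(.523,.024,.115)
im=snapshot('wrist');cv2.imwrite('pics/w7.png',im[:,:,::-1])"
```

```text
t 11.5 pos [0.5232 0.0251 0.1658] F [ 0.05  0.65 -0.24] op 0.502 tilt -1.0
delta cm [ 5.08 -0.05  0.09] yaw 0.0
```

View pics/w7.png

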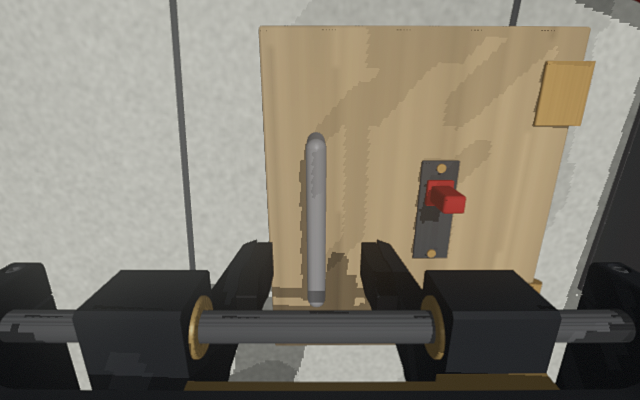

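The tab is now at the other end of its plate (440,195), and the bar is centred at column 316. I'll descend and grip.

Emit:
apply_moves --pt "1.5 0 0" --pt "3.5 0 0" --pt "4.7 0 0" --pt "5.05 0 0.05" --pt "5.05 0 0.05" --pt "5.05 0 0.05" --yaw '[0,0,0,0,0,0]' --gripper '[50,50,50,50,50,50]'

```text
clock: 12.05
tool_pos: [0.5252, 0.0252, 0.1156]
eef_rot: [0.489, 0.51, -0.486, 0.515]
contact_force: [0.6, 0.4, 0.3]
opening: 0.499
```

Emit:
apply_moves --pt "0 0 0" --pt "0 0 0" --pt "0 0 0" --pt "0 0 0" --pt "0 0 0" --pt "0 0 0" --pt "0 0 0" --pt "0 0 0" --yaw '[0,0,0,0,0,0,0,0]' --gripper '[30,20,10,5,5,5,5,5]' --force 10

```text
clock: 12.72
tool_pos: [0.5232, 0.0249, 0.1157]
eef_rot: [0.487, 0.511, -0.487, 0.514]
contact_force: [-4.7, 0.9, 5.7]
opening: 0.132
```

```bash
python3 -c "
from h import *
togo(.523,.024,.115)
def p(t): 
  return np.array([-.17*np.cos(t)+.042*np.sin(t)+.17, .17*np.sin(t)+.042*np.cos(t)-.042])*100
for d in range(0,50,3): print(d,p(np.radians(d)).round(2))"
```

```text
t 12.72 pos [0.5232 0.0249 0.1157] F [-4.67  0.92  5.68] op 0.132 tilt -1.0
delta cm [ 0.07 -0.03  0.09] yaw 0.001
0 [0. 0.]
3 [0.24 0.88]
6 [0.53 1.75]
9 [0.87 2.61]
12 [1.24 3.44]
15 [1.67 4.26]
18 [2.13 5.05]
21 [2.63 5.81]
24 [3.18 6.55]
27 [3.76 7.26]
30 [4.38 7.94]
33 [5.03 8.58]
36 [5.72 9.19]
39 [6.43 9.76]
42 [ 7.18 10.3 ]
45 [ 7.95 10.79]
48 [ 8.75 11.24]
```

Gripped. I'll raise it slowly along the arc and check early that it is free.

Emit:
apply_moves --pt "-0.3 0.07 0" --pt "-0.6 0.15 0" --pt "-0.88 0.24 0" --pt "-1.2 0.33 0" --pt "-1.2 0.33 0" --yaw '[0,0,0,0,0]' --gripper '[5,5,5,5,5]'

```text
clock: 13.13
tool_pos: [0.5266, 0.0251, 0.1282]
eef_rot: [0.488, 0.511, -0.487, 0.514]
contact_force: [-1.7, -0.4, -0.9]
opening: 0.131
```

```bash
python3 -c "
from h import *
togo(.523,.024,.115)
im=snapshot('wrist');cv2.imwrite('pics/w8.png',im[:,:,::-1]);togo(.523,.024,.115)"
```

```text
t 13.13 pos [0.5266 0.0251 0.1282] F [-1.66 -0.4  -0.9 ] op 0.131 tilt -1.0
delta cm [ 1.32 -0.37  0.09] yaw 0.0
t 13.18 pos [0.5265 0.0251 0.1279] F [-1.48  0.99 -1.95] op 0.129 tilt -1.0
delta cm [ 1.29 -0.37  0.09] yaw 0.0
```

View pics/w8.png

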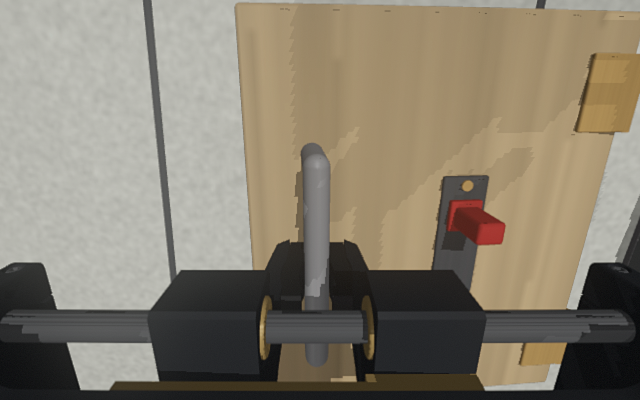

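It is 12 mm up at about 2 N, past the caught stop (11 mm), so it is free. I'll continue along the arc.

Emit:
apply_moves --pt "-0.52 0.17 0" --pt "-0.95 0.34 0" --pt "-1.38 0.51 0" --pt "-1.8 0.7 0" --pt "-2.21 0.88 0" --pt "-2.62 1.1 0" --pt "-3.03 1.31 0" --pt "-3.43 1.54 0" --pt "-3.82 1.77 0" --pt "-3.82 1.77 0" --yaw '[0,0,0,0,0,0,0,0,0,0]' --gripper '[5,5,5,5,5,5,5,5,5,5]'

```text
clock: 14.02
tool_pos: [0.5438, 0.026, 0.1669]
eef_rot: [0.487, 0.511, -0.487, 0.514]
contact_force: [-4.2, 0.2, 1.3]
opening: 0.137
```

```bash
python3 -c "
from h import *
togo(.523,.024,.1155)
im=snapshot('side');cv2.imwrite('pics/s9.png',im[:,:,::-1]);togo(.523,.024,.1155)"
```

```text
t 14.02 pos [0.5438 0.026  0.1669] F [-4.19  0.24  1.31] op 0.137 tilt -1.0
delta cm [ 5.13 -2.11  0.07] yaw 0.0
t 14.07 pos [0.5436 0.026  0.1665] F [-4.88 -0.87  0.56] op 0.127 tilt -1.0
delta cm [ 5.09 -2.08  0.07] yaw 0.0
```

View pics/s9.png

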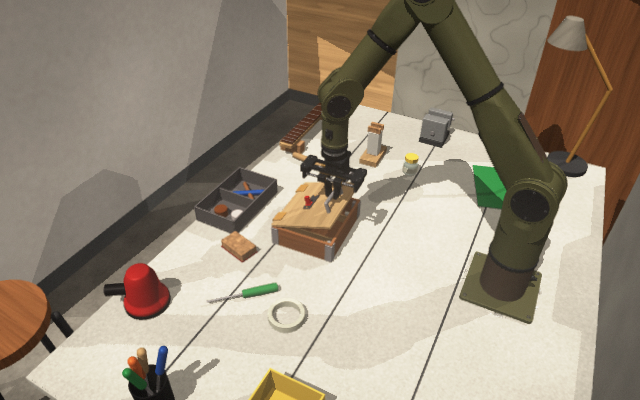

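The lid is at about 18° with the grip holding (case at (318,220) in the side view, bystanders unmoved). I'll go on to about 30° first.

Emit:
apply_moves --pt "-0.38 0.22 0" --pt "-0.76 0.45 0" --pt "-1.13 0.72 0" --pt "-1.5 1.0 0" --pt "-1.86 1.28 0" --pt "-2.21 1.58 0" --pt "-2.55 1.88 0" --pt "-2.89 2.2 0" --pt "-2.89 2.2 0" --yaw '[0,0,0,0,0,0,0,0,0]' --gripper '[5,5,5,5,5,5,5,5,5]'

```text
clock: 14.82
tool_pos: [0.5653, 0.0271, 0.1963]
eef_rot: [0.487, 0.511, -0.488, 0.514]
contact_force: [-5.8, -0.0, 2.8]
opening: 0.129
```

```bash
python3 -c "
from h import *
togo(.523,.024,.1155)
im=snapshot('wrist');cv2.imwrite('pics/w10.png',im[:,:,::-1]);togo(.523,.024,.1155)"
```

```text
t 14.82 pos [0.5653 0.0271 0.1963] F [-5.76 -0.01  2.78] op 0.129 tilt -1.0
delta cm [ 8.07 -4.27  0.07] yaw 0.0
t 14.87 pos [0.5651 0.0271 0.1961] F [-5.67 -0.92  3.64] op 0.133 tilt -1.0
delta cm [ 8.05 -4.24  0.07] yaw 0.0
```

View pics/w10.png

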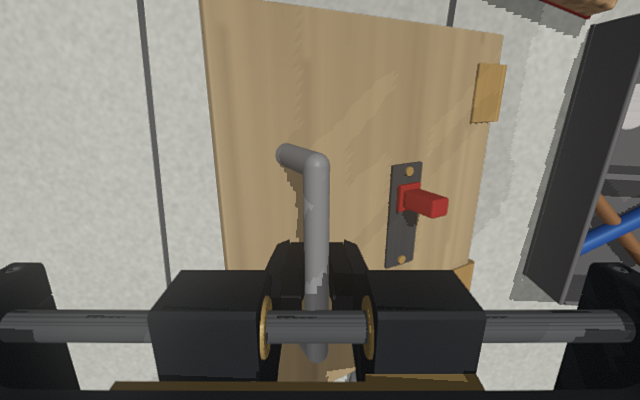

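The grip is good at about 30°, with a mild inward push of about 6 N. I'll go to 45°, shifted slightly outward to relieve it.

Emit:
apply_moves --pt "-0.37 0.27 0" --pt "-0.74 0.55 0" --pt "-1.05 0.9 0" --pt "-1.35 1.24 0" --pt "-1.64 1.6 0" --pt "-1.92 1.95 0" --pt "-2.2 2.32 0" --pt "-2.46 2.7 0" --pt "-2.95 3.45 0" --pt "-2.95 3.45 0" --yaw '[0,0,0,0,0,0,0,0,0,0]' --gripper '[5,5,5,5,5,5,5,5,5,5]'

```text
clock: 15.7
tool_pos: [0.6006, 0.029, 0.2268]
eef_rot: [0.487, 0.51, -0.488, 0.514]
contact_force: [-2.4, 0.1, 0.9]
opening: 0.128
```

Emit:
apply_moves --pt "0 0 0" --pt "0 0 0" --pt "0 0 0" --yaw '[0,0,0]' --gripper '[5,5,5]'

```text
clock: 15.95
tool_pos: [0.6002, 0.0289, 0.2266]
eef_rot: [0.487, 0.51, -0.488, 0.514]
contact_force: [-0.3, -0.1, -1.8]
opening: 0.128
```

```bash
python3 -c "
from h import *
togo(.523,.024,.1155)
im=snapshot('wrist');cv2.imwrite('pics/w11.png',im[:,:,::-1]);togo(.523,.024,.1155)
s=get_state();c,sn=np.cos(V[2]),np.sin(V[2]);d=s['tool_pos']-[V[0],V[1],.07]
x=c*d[0]+sn*d[1];z=d[2]-.0035
print('angle',np.degrees(np.arctan2(z,-x)-np.arctan2(.042,.17)),np.hypot(x,z),np.hypot(.17,.042))
im=snapshot('side');cv2.imwrite('pics/s11.png',cv2.resize(im[100:300,180:460,::-1],None,fx=2.5,fy=2.5))"
```

```text
t 15.95 pos [0.6002 0.0289 0.2266] F [-0.28 -0.05 -1.82] op 0.128 tilt -1.0
delta cm [11.09 -7.77  0.06] yaw -0.0
t 16.0 pos [0.6002 0.0289 0.2266] F [-0.78  0.31 -0.64] op 0.125 tilt -1.0
delta cm [11.09 -7.77  0.06] yaw -0.0
angle 45.152471320664546 0.17855554483121353 0.17511139311878027
```

View pics/w11.png

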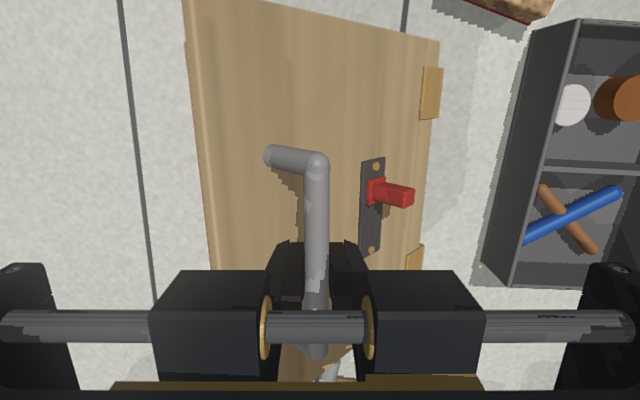

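View pics/s11.png

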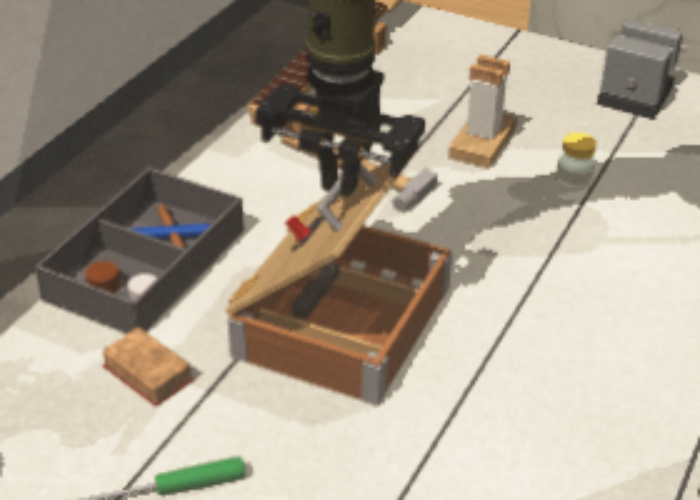

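The side view shows the lid open about 45° with the bar between the fingers. The force is small and steady, and the bystanders are where they were. I'll hand it in.

```bash
python3 -c "
from h import *
togo(.523,.024,.1155);print(finish_job())"
```

```text
t 16.05 pos [0.6002 0.0289 0.2266] F [-1.94  0.01 -1.44] op 0.13 tilt -1.0
delta cm [11.09 -7.77  0.06] yaw -0.0
the job is handed in; nothing more can be done
None
```

The lid was caught when I tugged it, so I slid the red catch to its other end. I then raised the lid to about 45° and handed the job in at 16 s with the fingers still holding it.

- **Tug:** with the catch untouched, the pull rose from about 4.6 N at 6 mm to about 7.8 N at 8.5 mm. A free lid needs only 2–4 N, so it was caught. I lowered it shut before touching the catch.
- **Catch:** I slid it 30 mm to its end stop, where the readings showed about 5–6 N. A wrist picture showed the tab at the other end of its plate.
- **Raise:** after that the lid came up past the caught limit with about 2 N.
- **Final hold:** the tool position puts the lid at about 45°, and the side view agrees. The grip is set to 10 N and the last force readings are about 1–2.5 N.
- **Forces:** no reading I took at the wrist passed about 9 N. They came at the end of each move, so a brief higher peak could have been missed.
- **Bystanders:** those in view in the last side picture looked unmoved. The tape was outside that close-up; I last saw it, in place, with the lid at 18°.
- **Disagreement:** the final tool position gives a hinge-to-handle distance of 178.6 mm, against 175.1 mm from the sizes given. That would fit a small measuring error or the bar sitting slightly differently in the pads, and I did not chase it because the force stayed low.

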